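Read the label of the pack on the scale with the docked hand scanner

TASK

Lift the hand scanner out of its charging dock by its head, lay it flat on the white cutting board and let go of it. Then take it again by the handle so that the trigger is squeezed in, and read the label of the pack on the bench scale: with the scanner level and its length square to the label's long side, point the window's line of sight at the middle of the label from about 10 cm away and hold it steady there for two seconds, without touching the pack. Finally lay it flat on the cutting board again and let go; never drop it, and leave the packs, the black tray and the stack of cards where they are.

Things in the scene. Friction and masses are not known exactly. Their poses are not given: they have to be found in the camera images.
- scanner_head (a point): Centre of the head of a grey hand scanner, 190 mm long, 0.25 kg, lying level. x: handle to nose, z up, y left. The head is 60 long (x), 56 wide (y), 46 mm high, its lower front edge cut off at 45 deg by the window; this point is 23 mm above the underside, 32 mm behind the nose. In the dock the head sticks out, free on both sides, over a tongue 46 mm wide, 10 mm high. Mass centre 40 mm behind.
- scanner_handle (a point): Middle of the scanner's handle, 93 mm behind scanner_head along x and 18 mm above the underside; same axes. The handle is a bar 130 mm long (65 mm either side of this point), 32 mm wide, 36 mm high, 38 mm wide over the trigger. In the dock its top is 6 mm below the slot walls, with no room beside it for fingers.
- scanner_window (a point): Centre of the scanner's black window, in the 45 degree face under its nose. x: its line of sight (out of the window: forward and 45 degrees down when the scanner is level); y: its scan line, square to the scanner's length. It lies 113.6 mm ahead of scanner_handle along the scanner and 6.6 mm lower.
- trigger (a joint): Black trigger plate, 60 mm long and 24 mm high, on the left (+y) side of the handle, its middle beside scanner_handle. 0 out, 0.005 m fully in; sprung, about 7 N to press home. Pinching the handle across its width, at its middle, squeezes it in; pressed counts from 0.0035.
- board_top (a point): Middle of the top face of the fixed white cutting board, 220 mm (x) by 170 mm (y), 12 mm thick, clear of other things.
- dock: Fixed black charging dock that holds the scanner level, nose to the dock's +x. Its handle slot, open above and in front, has walls up to 52 mm over the table from 167 to 22 mm behind the origin, and 3 mm clearance on each side; lift the scanner straight up. Origin on the table under the head, 10 mm behind scanner_head. The underside of the docked scanner is 10 mm above the table.
- scale: Fixed white bench scale, 220 mm by 220 mm, flat steel platform 75 mm above the table, display on its -x side; origin at the middle of its underside.
- label (a point): Middle of the white bar-coded label on top of the pack on the scale. Axes: z up; the label is 80 mm along y by 50 mm along x, and its bars run along x, so the scan line must lie along y. It is 36 mm above the pack's underside (so 111 mm above the table).
- pack: The loose brown flat pack lying on the scale: 120 mm (x) by 160 mm (y) by 35 mm; origin at the middle of its underside. Its label is read; the pack is not to be touched or moved.
- other_pack: A like pack, with a like label, lying on the table beyond the board: not the one asked for, and not to be moved. Origin at the middle of its underside.
- tray: Black open plastic tray, 190 (x) by 130 (y) by 40 mm, to be left alone. Origin at the middle of its underside.
- cards: Stack of packing cards, 190 (x) by 130 (y) by 25 mm, to be left alone. Origin at the middle of its underside.
Mind the look-alikes: they are no part of the job. Of the things shaped like the part that bears scanner_head, the grey one is meant.

How it is judged:
By the outcome, as a careful person would: the job done as asked, in the order asked, and still so for the second after the job is handed in, with the robot touching nothing.
It also fails if it takes over 72 s, if anything falls off the work surface, if the arm or the gripper's body presses on something with over 40 N, if the wrist force passes 120 N, or if a joint passes its speed limit or range.

ROBOT

A 7-joint arm with a two-finger parallel gripper is mounted at the origin on the work surface. World frame = base frame: x ahead of the robot, y to its left, z up, the work surface at z = 0. Lengths are in m, angles in rad, forces in N, time in s.
With the tool pointing down it reaches from about 0.35 to 0.9 m from the base axis. Payload 8.1 kg.
Tool frame: the origin (TCP) lies midway between the tips of the shut fingers; the grasp point (between the pads) lies 19 mm behind it; z points along the fingers, y is the line along which they close (so a half turn about z gives the same grasp; the last joint's range is limited). The gripper opens to 92 mm and grips with 3 to 60 N. Pads are 19 mm wide; open, the fingers measure 130 mm over their backs; the gripper's body (75 mm by 190 mm) begins 47 mm behind the grasp point.
Start: joints at [1.082, 0.434, 0.025, 1.573, -0.012, 1.134, -0.075], TCP at [0.235, -0.579, 0.199] pointing down, gripper open.
Joint ranges: [-2.62, 2.62], [-0.44, 2.09], [-1.27, 1.32], [0.08, 2.57], [-1.32, 4.46], [0.12, 2], [-2.74, 2.74]. Speed limits (rad/s): [2.22, 2.22, 3.01, 3.01, 3.14, 3.14, 3.14].

INTERFACE

Orientations are given as a rotation vector (axis times angle).
In Python, from cell import arm gives the robot as it stands.
- The arm moves only by the tool arm_command, never from a script. Its arguments are lists of equal length, an entry for each row: "dp": the shift along the tool's x, y, z in units of 25 mm (1.0 is 25 mm), a list of three; "angular": the turn, a rotation vector about the tool's x, y, z in units of 0.15 rad (1.0 is 0.15 rad), a list of three; "claw": the opening, from 0 (shut) to 1 (fully open). In form: {"dp": [[x, y, z], ...], "angular": [[rx, ry, rz], ...], "claw": [claw, ...]}. A call has 1 to 10 rows; each row shifts and turns the commanded pose from where the row before left it, along the tool's axes as they then stand; what a row does not reach is not made up. A row lasts 1/10 s, in which the tool goes at most 50 mm and 8.59 degrees, less where a joint would pass 70% of its speed; a pose out of reach is approached as far as the arm can. A call with a number of a shift or a turn outside -1 to 1 is refused whole. A call with a gripper value outside its range is refused whole. The fingers move at their own pace and stop on an object; "force" is the grip in N (left out, the last holds). Time passes only in rows, so rows that do not move let the fingers close. It gives the time, the measured TCP pose, the force, the opening and the grip force at its end, in the units of the state.
- arm.observe(): the state, without advancing time (a new reading comes with each control period).
- arm.get_image(name): name is "scene" or "top" or "wrist"; returns a dict with "frame" (420x560x3 uint8, red, green, blue), "z_map" (420x560 float32, m along the optical axis (not along the pixel's ray), 0 where there is no reading), "K" (3x3 intrinsics, pixels), "R" (3x3) and "t" (3): a world point X has camera coordinates R X + t. Camera axes: x right, y down, z forward; pixel columns grow to the right and rows downward; lengths in m; the calibration is good to about 2 mm. A picture is of the moment at which its call begins.
- arm.sign_off(): hands the job in; it is judged then, once.
The state is a dict: "clock": time; "joints": joint angles; "dq": joint speeds; "joint_efforts": joint torques, N m; "position": TCP position; "ee_rot": TCP orientation; "force": force on the tool from outside, world axes, zero at the start; "ft_torque": the same for the moment, N m; "width": opening from 0.0 (shut) to 1.0 (fully open); "gripper_force": force on a finger pad.
Only numpy, scipy, OpenCV 4.12 (cv2) and the standard library are available. Lean on these libraries where they do the work, as an engineer would, in place of code of your own. Each camera call takes 0.05 s, during which the arm holds its last target. There are 200 camera calls.

## Working session

There is one attempt and no reset: what is moved stays moved. The work goes in short steps, Python scripts to look and compute and a tool call to move; the robot and the scene stay as the last step left them, time stands still between calls to the robot, and variables do not carry over. Pictures are saved under pics/ and viewed, at most 10 in all, crops included, and the job is handed in when it is done.

Besides the shell and the picture viewer there is one more tool, called as a command line: name --argument value ..., lists and objects as JSON in quotes. arm_command: Moves the arm, as the interface text tells. Its arguments: {"type":"object","properties":{"dp":{"type":"array","items":{"type":"array","items":{"type":"number"}}},"angular":{"type":"array","items":{"type":"array","items":{"type":"number"}}},"claw":{"type":"array","items":{"type":"number"}},"force":{"type":"number"}},"required":["dp","angular","claw"]}

```bash
ls; mkdir -p pics; python3 - <<'E'
from cell import arm
import cv2,numpy as np,pickle
o=arm.observe();print(o)
for n in("scene","top"):
    d=arm.get_image(n);pickle.dump(d,open(f"pics/{n}0.pkl","wb"))
    cv2.imwrite(f"pics/{n}0.png",d["frame"][:,:,::-1]);print(n,d["K"],d["R"],d["t"])
E
```

```text
pics
{'clock': 0.0, 'joints': array([ 1.08241272,  0.43520658,  0.02497843,  1.57409221, -0.01162119,
        1.13402818, -0.075107  ]), 'dq': array([-1.80028897e-04, -1.22074167e-03,  4.28410812e-04,  4.47062927e-05,
        8.20381028e-04,  3.30401017e-04, -1.52357683e-03]), 'joint_efforts': array([-1.56919574e-03, -6.67854381e+01,  9.84565057e-01, -3.14460540e+01,
       -6.06676494e-02,  4.31892264e-02,  6.93882362e-05]), 'position': array([ 0.23491224, -0.57856304,  0.19805716]), 'ee_rot': array([-3.08185389e+00, -6.01803485e-01,  6.72019202e-04]), 'force': array([-0.6460212 , -0.27553149,  0.5618539 ]), 'ft_torque': array([ 0.03103242, -0.01181399, -0.04285624]), 'gripper_force': 0.0, 'width': 1.0009274953874236}
scene [[406.91046531   0.         284.07235767]
 [  0.         406.91046531 214.53977056]
 [  0.           0.           1.        ]] [[ 0.16210673  0.98669864  0.01213281]
 [ 0.73950785 -0.11333614 -0.66353828]
 [-0.65333724  0.11653632 -0.74804394]] [-0.10103136 -0.32851568  1.67454073]
top [[430.64944173   0.         279.65788587]
 [  0.         430.64944173 204.28937364]
 [  0.           0.           1.        ]] [[-0.02584938 -0.99945459 -0.02055055]
 [-0.99862192  0.02675618 -0.04514837]
 [ 0.0456736   0.01935517 -0.99876889]] [0.03792473 0.53414409 1.59730797]
```

View pics/top0.png

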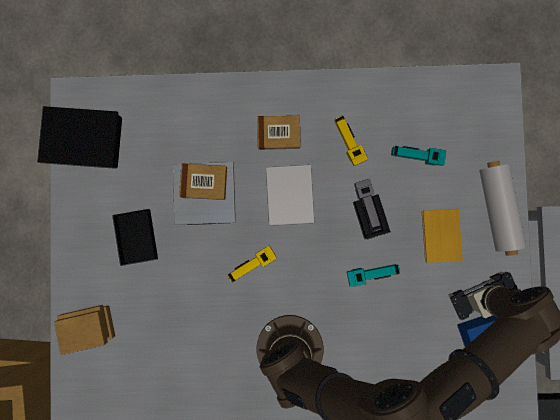

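View pics/scene0.png

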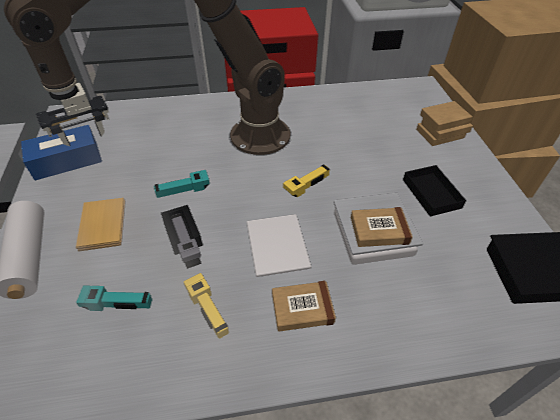

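The top view shows the grey scanner in its dock, with the head at about (364,187) and the dock at (370,210). The board is at (290,195), the scale's label at (203,181) and the other pack at (279,131). The scene view agrees: grey head at (188,250), board at (278,244), label at (381,225).

```bash
cat > h.py <<'E'
import numpy as np,cv2
from scipy.spatial.transform import Rotation as Ro
def cloud(d):
    z=d["z_map"];v,u=np.mgrid[:z.shape[0],:z.shape[1]];K=d["K"]
    c=np.stack([(u-K[0,2])/K[0,0]*z,(v-K[1,2])/K[1,1]*z,z],-1)
    return (c-d["t"])@d["R"]
def rect(m,P):
    q=P[m][:,:2].astype(np.float32)*1000
    r=cv2.minAreaRect(q);return len(q),np.round(r[0],1),np.round(r[1],1),round(r[2],1),np.round(np.median(P[m][:,2])*1000,1)
def comp(m,seed):
    n,l=cv2.connectedComponents(m.astype(np.uint8),connectivity=4);return l==l[seed[1],seed[0]]
E
python3 - <<'E'
from h import *
import pickle
for n,seeds in(("top",dict(head=(364,187),board=(290,195),label=(196,178),dock=(370,222),cy=(204,215))),("scene",dict(head=(190,256),board=(278,244),label=(365,225),dock=(180,225),cy=(376,250)))):
    d=pickle.load(open(f"pics/{n}0.pkl","rb"));P=cloud(d);f=d["frame"].astype(int);z=P[...,2];h=cv2.cvtColor(d["frame"],cv2.COLOR_RGB2HSV)
    for k,s in seeds.items(): print(n,k,f[s[1],s[0]],P[s[1],s[0]].round(3))
    s=seeds["board"];m=(abs(z-P[s[1],s[0]][2])<.005)&(h[...,2]>185)&(h[...,1]<30);print("board",rect(comp(m,s),P))
    s=seeds["label"];m=(abs(z-.111)<.012);print("packtop",rect(comp(m,s),P)); m&=(h[...,1]<60)&comp(m,s);m=cv2.morphologyEx(m.astype(np.uint8),cv2.MORPH_OPEN,np.ones((2,2)))>0;print("label",rect(m,P))
    s=seeds["head"];b=P[s[1],s[0]]
    m=(z>.03)&(np.hypot(*(P[...,:2]-b[:2]).transpose(2,0,1))<.2)&(h[...,1]<60);print("dock+head",rect(comp(m,s),P))
    g=m&(z>.04)&(f.sum(2)>200);print("grey",rect(comp(g,s),P))
d=pickle.load(open("pics/top0.pkl","rb"))
a=cv2.resize(d["frame"][165:250,330:410],None,fx=7,fy=7,interpolation=2)
cv2.imwrite("pics/c1.png",a[:,:,::-1])
E
```

```text
top head [94 88 94] [ 0.587 -0.283  0.066]
top board [150 147 145] [ 0.569 -0.016  0.007]
top label [32 31 30] [0.631 0.315 0.111]
top dock [39 37 37] [ 0.46  -0.304  0.045]
top cy [117 117 120] [0.501 0.296 0.074]
board (235200, array([652.7,  71.7]), array([3165.9, 2167.7]), 87.7, np.float64(-0.3))
packtop (1533, array([620.2, 293.8]), array([161.8, 121.1]), 85.6, np.float64(110.5))
label (308, array([617.1, 290.4]), array([79.5, 48.1]), 85.1, np.float64(111.3))
dock+head (734, array([ 521.5, -312.2]), array([195.2,  69.1]), 20.1, np.float64(49.8))
grey (185, array([ 583.3, -286.1]), array([59.9, 53.3]), 17.0, np.float64(56.4))
scene head [72 69 71] [ 0.614 -0.281  0.053]
scene board [192 185 184] [ 0.577 -0.012  0.01 ]
scene label [154 122  86] [0.622 0.244 0.109]
scene dock [107 104 108] [ 0.482 -0.312  0.046]
scene cy [107 106 109] [0.69  0.263 0.071]
board (2544, array([569.9, -14.5]), array([218.3, 163.5]), 1.6, np.float64(11.7))
packtop (1721, array([622.3, 294.8]), array([160.6, 123.9]), 85.5, np.float64(109.8))
label (340, array([983.8, 109.9]), array([ 89.5, 879.5]), 62.5, np.float64(110.7))
dock+head (1309, array([ 517.4, -300. ]), array([202.9,  90.1]), 15.3, np.float64(50.6))
grey (552, array([ 530.6, -301. ]), array([178.6,  55.5]), 16.8, np.float64(48.6))
```

View pics/c1.png

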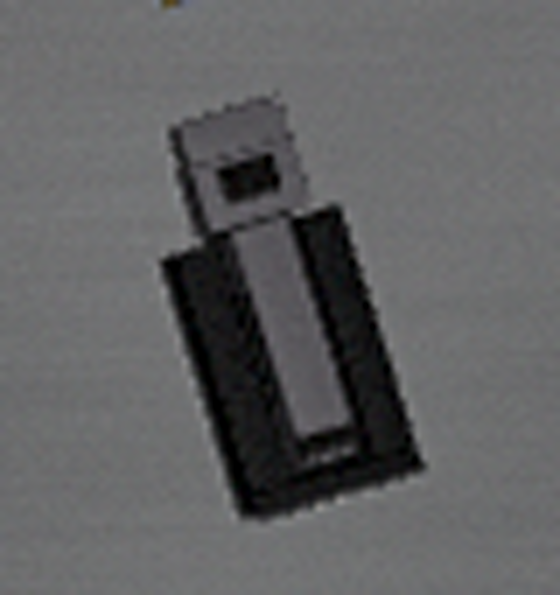

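The crop shows the head, with its black square at about (250,177), its nose up and to the left, and the handle down in the slot. Scanner yaw is about +16.5°. I'll move above it for a close look.

```bash
cat >> h.py <<'E'
def plan(x,y,z,yaw,stepmm=25):
    "rows to tool-down pose with tool x at world yaw (deg)"
    from cell import arm
    o=arm.observe();R=Ro.from_rotvec(o["ee_rot"]);T=Ro.from_euler('z',yaw,degrees=True)*Ro.from_euler('x',180,degrees=True)
    d=R.inv().apply(np.array([x,y,z])-o["position"])/.025;a=(R.inv()*T).as_rotvec()/.15
    print("t",round(o["clock"],2),"pos",o["position"].round(4),"F",o["force"].round(1),"w",round(o["width"]*92,1),"g",round(o["gripper_force"],1))
    print("dp total units",d.round(3),"ang units",a.round(3),"rows>=",np.ceil(max(abs(d).max()*25/stepmm,abs(a).max())))
E
python3 -c "
from h import *;plan(.54,-.29,.26,16.5)"
```

```text
t 0.1 pos [ 0.2349 -0.5786  0.1981] F [-0.6  0.1  0.2] w 91.8 g 0.0
dp total units [15.65  -6.11  -2.469] ang units [-0.009  0.002  0.651] rows>= 16.0
```

arm_command --dp '[[0.4,0,-1],[0.8,-0.3,-1],[0.9,-0.35,-0.47],[0.9,-0.35,0],[0.9,-0.35,0],[0.9,-0.35,0],[0.9,-0.35,0],[0.9,-0.35,0],[0.9,-0.35,0],[0.9,-0.35,0]]' --angular '[[0,0,0],[0,0,0],[0,0,0],[0,0,0],[0,0,0],[0,0,0],[0,0,0],[0,0,0],[0,0,0],[0,0,0]]' --claw '[1,1,1,1,1,1,1,1,1,1]'

```text
clock: 1.1
position: [0.401, -0.4273, 0.2602]
ee_rot: [-3.083, -0.602, 0.001]
force: [0.9, 0.5, 0.3]
width: 0.998
gripper_force: 0.0
```

arm_command --dp '[[0.9,-0.35,0],[0.9,-0.35,0],[0.9,-0.35,0],[0.9,-0.35,0],[0.9,-0.35,0],[0.9,-0.35,0],[0.9,-0.35,0],[0.95,-0.56,0],[0,0,0],[0,0,0]]' --angular '[[0,0,0],[0,0,0],[0,0,0],[0,0,0],[0,0,0],[0,0,0],[0,0,0],[0,0,0],[0,0,0.65],[0,0,0]]' --claw '[1,1,1,1,1,1,1,1,1,1]'

```text
clock: 2.1
position: [0.5405, -0.2894, 0.26]
ee_rot: [-3.108, -0.451, 0.001]
force: [-0.9, -0.4, 0.9]
width: 1.001
gripper_force: 0.0
```

```bash
python3 - <<'E'
from h import *
from cell import arm
import pickle
d=arm.get_image("wrist");pickle.dump(d,open("pics/w1.pkl","wb"));cv2.imwrite("pics/w1.png",d["frame"][:,:,::-1])
plan(.57,-.29,.10,16.5)
P=cloud(d);f=d["frame"].astype(int);z=P[...,2]
for lo,hi in((.052,.062),(.04,.05)):
    m=(z>lo)&(z<hi)&(np.hypot(P[...,0]-.54,P[...,1]+.3)<.2)
    n,l,st,_=cv2.connectedComponentsWithStats(m.astype(np.uint8))
    for i in range(1,n):
        if st[i,4]>300: print(lo,st[i],rect(l==i,P))
E
```

```text
t 2.15 pos [ 0.5399 -0.2904  0.2602] F [ 1.  -0.7  0.1] w 91.7 g 0.0
dp total units [1.163 0.331 6.405] ang units [-0.001  0.007  0.014] rows>= 7.0
0.052 [ 263  123   45   49 2103] (2103, array([ 585. , -287.8]), array([60. , 54.9]), 15.9, np.float64(56.3))
0.052 [ 248  174   68  100 1998] (1998, array([ 481.8, -312.9]), array([143.7,  89. ]), 15.6, np.float64(52.6))
0.04 [ 273   12   52   59 2585] (2585, array([ 709. , -267.5]), array([60. , 56.1]), 23.5, np.float64(46.3))
0.04 [ 267  172   29   88 2119] (2119, array([ 491.9, -310.3]), array([127.4,  37.7]), 15.8, np.float64(46.1))
```

View pics/w1.png

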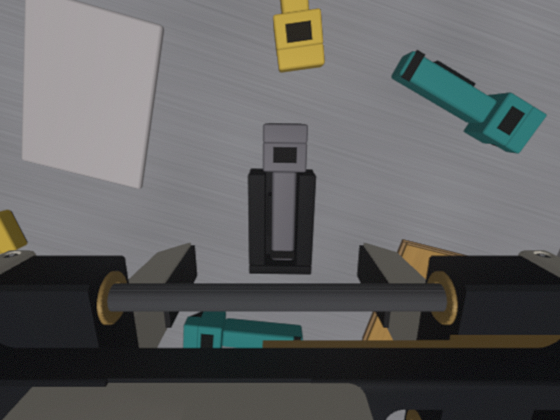

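The close view shows the scanner upright in the image, with the head's top face at (285,147). Head centre is (0.583, -0.288) with yaw 15.9°. I'll grasp 11 mm behind it.

```bash
python3 -c "
from h import *;plan(.5725,-.2914,.016,15.9)"
```

```text
t 2.15 pos [ 0.5399 -0.2904  0.2602] F [ 1.  -0.7  0.1] w 91.7 g 0.0
dp total units [1.246 0.414 9.765] ang units [-0.001  0.007  0.084] rows>= 10.0
```

arm_command --dp '[[0.6,0.2,0],[0.65,0.21,0],[0,0,1],[0,0,1],[0,0,1],[0,0,1],[0,0,1],[0,0,1],[0,0,0],[0,0,0]]' --angular '[[0,0,0],[0,0,0.08],[0,0,0],[0,0,0],[0,0,0],[0,0,0],[0,0,0],[0,0,0],[0,0,0],[0,0,0]]' --claw '[1,1,1,1,1,1,1,1,1,1]'

```text
clock: 3.15
position: [0.5726, -0.2921, 0.1108]
ee_rot: [-3.112, -0.433, 0.001]
force: [0.6, 0.5, 0.9]
width: 1.001
gripper_force: 0.0
```

```bash
python3 -c "
from h import *;plan(.5725,-.2914,.016,15.9)"
```

```text
t 3.15 pos [ 0.5726 -0.2921  0.1108] F [0.6 0.5 0.9] w 92.1 g 0.0
dp total units [ 0.007 -0.026  3.793] ang units [-0.001  0.005 -0.006] rows>= 4.0
```

arm_command --dp '[[0,-0.02,0.8],[0,0,0.8],[0,0,0.8],[0,0,0.7],[0,0,0.4],[0,0,0.29],[0,0,0],[0,0,0]]' --angular '[[0,0,0],[0,0,0],[0,0,0],[0,0,0],[0,0,0],[0,0,0],[0,0,0],[0,0,0]]' --claw '[1,1,1,1,1,1,1,1]'

```text
clock: 3.95
position: [0.5736, -0.2911, 0.0168]
ee_rot: [3.111, 0.432, 0.002]
force: [-0.5, 0.2, 0.3]
width: 1.0
gripper_force: 0.0
```

arm_command --dp '[[0,0,0],[0,0,0],[0,0,0],[0,0,0],[0,0,0],[0,0,0],[0,0,0],[0,0,0],[0,0,0],[0,0,0]]' --angular '[[0,0,0],[0,0,0],[0,0,0],[0,0,0],[0,0,0],[0,0,0],[0,0,0],[0,0,0],[0,0,0],[0,0,0]]' --claw '[0.8,0.7,0.65,0.6,0.55,0.5,0.4,0.3,0.3,0.3]' --force 50

```text
clock: 4.95
position: [0.573, -0.2907, 0.0159]
ee_rot: [-3.112, -0.433, -0.0]
force: [-0.3, 1.8, 3.2]
width: 0.605
gripper_force: 50.0
```

arm_command --dp '[[0,0,-0.2],[0,0,-0.3],[0,0,-0.4],[0,0,-0.5],[0,0,-0.5],[0,0,-0.5],[0,0,-0.5],[0,0,-0.5],[0,0,-0.5],[0,0,-0.3]]' --angular '[[0,0,0],[0,0,0],[0,0,0],[0,0,0],[0,0,0],[0,0,0],[0,0,0],[0,0,0],[0,0,0],[0,0,0]]' --claw '[0.3,0.3,0.3,0.3,0.3,0.3,0.3,0.3,0.3,0.3]'

```text
clock: 5.95
position: [0.5734, -0.291, 0.1224]
ee_rot: [3.111, 0.432, 0.002]
force: [0.3, -0.8, -2.2]
width: 0.603
gripper_force: 50.0
```

```bash
python3 - <<'E'
from h import *
from cell import arm
import pickle
d=arm.get_image("scene");pickle.dump(d,open("pics/s1.pkl","wb"));cv2.imwrite("pics/s1.png",cv2.resize(d["frame"][150:290,110:330],None,fx=3.5,fy=3.5)[:,:,::-1])
plan(.62,-.016,.12,1.6)
P=cloud(pickle.load(open("pics/w1.pkl","rb")));m=(P[...,2]>.007)&(P[...,2]<.018)&(P[...,1]>-.15)&(P[...,0]>.4);print(P[m].min(0),P[m].max(0))
E
```

```text
t 6.0 pos [ 0.5739 -0.2912  0.1233] F [ 0.7 -0.2 -3.1] w 55.6 g 50.0
dp total units [  4.775 -10.089   0.124] ang units [ 0.01  -0.015  1.655] rows>= 11.0
[ 0.4601558  -0.10420118  0.00701675] [0.68359338 0.07127629 0.01555683]
```

View pics/s1.png

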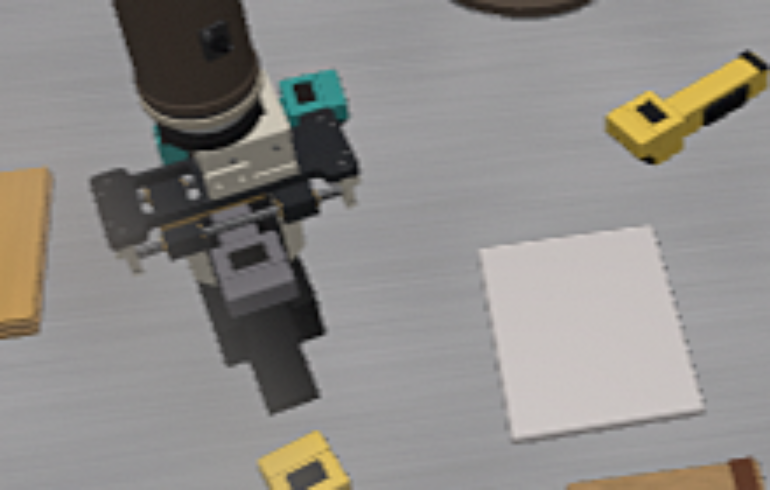

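The picture shows the scanner lifted clear and held by its head, with the slot now empty. Next I'll carry it over the board.

arm_command --dp '[[0.2,-0.4,0],[0.45,-0.95,0],[0.47,-1,0],[0.47,-1,0],[0.47,-1,0],[0.47,-1,0],[0.47,-1,0],[0.47,-1,0],[0.47,-1,0],[0.47,-1,0]]' --angular '[[0,0,0],[0,0,0],[0,0,0],[0,0,0],[0,0,0],[0,0,0],[0,0,0],[0,0,0],[0,0,0],[0,0,0]]' --claw '[0.3,0.3,0.3,0.3,0.3,0.3,0.3,0.3,0.3,0.3]'

```text
clock: 7.0
position: [0.6146, -0.0337, 0.12]
ee_rot: [-3.111, -0.434, 0.002]
force: [1.2, -0.1, -2.8]
width: 0.605
gripper_force: 50.0
```

arm_command --dp '[[0.4,-0.7,0],[0,0,0],[0,0,0],[0,0,0],[0,0,0],[0,0,0]]' --angular '[[0,0,0],[0,0,0.4],[0,0,0.45],[0,0,0.4],[0,0,0.4],[0,0,0]]' --claw '[0.3,0.3,0.3,0.3,0.3,0.3]'

```text
clock: 7.6
position: [0.6194, -0.0152, 0.12]
ee_rot: [-3.141, -0.045, 0.002]
force: [-0.3, -0.2, -3.8]
width: 0.601
gripper_force: 50.0
```

```bash
python3 - <<'E'
from h import *
from cell import arm
import pickle
plan(.623,-.0155,.019,1.6)
for n in("scene","top","wrist"):
    d=arm.get_image(n);pickle.dump(d,open(f"pics/{n}2.pkl","wb"))
    P=cloud(d);f=d["frame"].astype(int)
    m=(P[...,2]>.1)&(P[...,2]<.2)&(abs(P[...,1]+.0155)<.02)&(P[...,0]>.43)&(P[...,0]<.70)
    for x in np.arange(.43,.68,.02):
        q=m&(abs(P[...,0]-x)<.01)
        if q.sum(): print(n,round(x,2),q.sum(),P[q][:,2].max().round(4),np.median(P[q][:,2]).round(4))
cv2.imwrite("pics/w2.png",d["frame"][:,:,::-1])
E
```

```text
t 7.6 pos [ 0.6194 -0.0152  0.12  ] F [-0.3 -0.2 -3.8] w 55.3 g 50.0
dp total units [0.152 0.018 4.039] ang units [-0.001  0.011  0.005] rows>= 5.0
scene 0.47 2 0.151 0.1491
scene 0.49 17 0.1518 0.1493
scene 0.51 4 0.1524 0.1419
scene 0.53 7 0.153 0.1484
scene 0.55 5 0.1509 0.1501
scene 0.57 35 0.1534 0.149
scene 0.59 24 0.1528 0.1488
scene 0.61 60 0.1641 0.1596
scene 0.63 80 0.1641 0.1604
scene 0.65 90 0.1639 0.1593
scene 0.67 65 0.1627 0.1497
wrist 0.57 971 0.1521 0.1501
wrist 0.59 651 0.1518 0.1503
wrist 0.61 702 0.1633 0.1613
wrist 0.63 2744 0.1634 0.1611
wrist 0.65 2985 0.1628 0.1607
wrist 0.67 1003 0.162 0.1554
```

It's level (handle top 0.150 all along, head 0.160), so I can lower it.

arm_command --dp '[[0.15,0,0.5],[0,0,0.8],[0,0,0.8],[0,0,0.7],[0,0,0.5],[0,0,0.3],[0,0,0.2],[0,0,0.12],[0,0,0.06],[0,0,0]]' --angular '[[0,0,0],[0,0,0],[0,0,0],[0,0,0],[0,0,0],[0,0,0],[0,0,0],[0,0,0],[0,0,0],[0,0,0]]' --claw '[0.3,0.3,0.3,0.3,0.3,0.3,0.3,0.3,0.3,0.3]'

```text
clock: 8.75
position: [0.6242, -0.0162, 0.0217]
ee_rot: [3.141, 0.045, 0.001]
force: [0.6, -0.0, -3.4]
width: 0.607
gripper_force: 50.0
```

arm_command --dp '[[0,0,0.03],[0,0,0],[0,0,0]]' --angular '[[0,0,0],[0,0,0],[0,0,0]]' --claw '[0.3,0.3,0.3]'

```text
clock: 9.05
position: [0.624, -0.0162, 0.0208]
ee_rot: [3.141, 0.045, 0.001]
force: [0.4, 0.4, -3.1]
width: 0.601
gripper_force: 50.0
```

arm_command --dp '[[0,0,0.04],[0,0,0.04],[0,0,0.02],[0,0,0]]' --angular '[[0,0,0],[0,0,0],[0,0,0],[0,0,0]]' --claw '[0.3,0.3,0.3,0.3]'

```text
clock: 9.45
position: [0.6238, -0.0162, 0.018]
ee_rot: [3.141, 0.045, -0.0]
force: [-0.1, 0.3, -2.0]
width: 0.602
gripper_force: 50.0
```

arm_command --dp '[[0,0,0.02],[0,0,0]]' --angular '[[0,0,0],[0,0,0]]' --claw '[0.3,0.3]'

```text
clock: 9.65
position: [0.6239, -0.0162, 0.0179]
ee_rot: [3.141, 0.045, 0.0]
force: [-1.7, -0.4, 2.6]
width: 0.603
gripper_force: 50.0
```

Contact. I'll open the gripper and rise.

arm_command --dp '[[0,0,0],[0,0,0],[0,0,0],[0,0,0],[0,0,0],[0,0,0],[0,0,-0.3],[0,0,-0.6],[0,0,-0.9],[0,0,-0.9]]' --angular '[[0,0,0],[0,0,0],[0,0,0],[0,0,0],[0,0,0],[0,0,0],[0,0,0],[0,0,0],[0,0,0],[0,0,0]]' --claw '[0.62,0.65,0.7,0.8,0.9,1,1,1,1,1]'

```text
clock: 10.65
position: [0.624, -0.0162, 0.087]
ee_rot: [3.141, 0.045, 0.001]
force: [0.5, 0.2, -0.1]
width: 0.999
gripper_force: 0.0
```

arm_command --dp '[[-0.4,0,-0.9],[-0.9,0,-0.9],[-0.9,0,-0.9],[-0.9,0,-0.9],[-0.9,0,-0.9],[-0.9,0,0],[-0.5,0,0],[0,0,0]]' --angular '[[0,0,0],[0,0,0],[0,0,0],[0,0,0],[0,0,0],[0,0,0],[0,0,0],[0,0,0]]' --claw '[1,1,1,1,1,1,1,1]'

```text
clock: 11.45
position: [0.4877, -0.0202, 0.1983]
ee_rot: [3.141, 0.045, 0.001]
force: [-0.2, -0.1, 0.0]
width: 1.0
gripper_force: 0.0
```

```bash
python3 - <<'E'
from h import *
from cell import arm
import pickle
d=arm.get_image("wrist");pickle.dump(d,open("pics/w3.pkl","wb"));cv2.imwrite("pics/w3.png",d["frame"][:,:,::-1])
P=cloud(d);z=P[...,2]
for lo,hi in((.053,.064),(.043,.052)):
    m=(z>lo)&(z<hi)&(abs(P[...,1]+.016)<.08)&(abs(P[...,0]-.57)<.12)
    n,l,st,_=cv2.connectedComponentsWithStats(m.astype(np.uint8))
    for i in range(1,n):
        if st[i,4]>300: print(lo,st[i],rect(l==i,P))
plan(.55,-.016,.1,1.6)
E
```

```text
0.053 [ 248    8   59   70 3978] (3978, array([636.2, -16.6]), array([60.5, 55.9]), 0.6, np.float64(58.3))
0.043 [ 250   77   53  124 3649] (3649, array([541.9, -18.2]), array([130.1,  53.3]), 1.1, np.float64(48.1))
t 11.5 pos [ 0.4889 -0.0201  0.1981] F [-0.2  0.2 -0.3] w 92.0 g 0.0
dp total units [ 2.445 -0.096  3.926] ang units [ 0.001 -0.005  0.005] rows>= 4.0
```

View pics/w3.png

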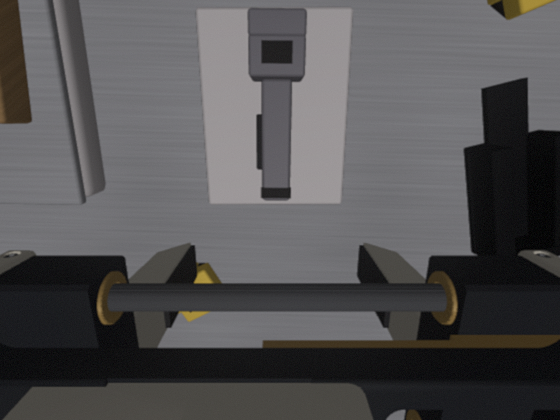

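The scanner lies flat on the board: head at (277,45), handle along column 277, and the trigger on the left at (260,140). I'll grip the handle slightly ahead of its middle.

```bash
python3 -c "
from h import *;plan(.547,-.0175,.016,1.0)"
```

```text
t 11.5 pos [ 0.4889 -0.0201  0.1981] F [-0.2  0.2 -0.3] w 92.0 g 0.0
dp total units [ 2.32  -0.04   7.286] ang units [ 0.001 -0.005  0.075] rows>= 8.0
```

arm_command --dp '[[0.6,0,0],[0.9,0,0.6],[0.82,-0.04,0.9],[0,0,0.9],[0,0,0.9],[0,0,0.9],[0,0,0.8],[0,0,0.6],[0,0,0.5],[0,0,0]]' --angular '[[0,0,0],[0,0,0],[0,0,0.07],[0,0,0],[0,0,0],[0,0,0],[0,0,0],[0,0,0],[0,0,0],[0,0,0]]' --claw '[1,1,1,1,1,1,1,1,1,1]'

```text
clock: 12.5
position: [0.5462, -0.0174, 0.0431]
ee_rot: [3.141, 0.029, -0.005]
force: [-0.8, 0.1, -0.4]
width: 1.002
gripper_force: 0.0
```

```bash
python3 -c "
from h import *;plan(.547,-.0175,.016,1.0)"
```

```text
t 12.5 pos [ 0.5462 -0.0174  0.0431] F [-0.8  0.1 -0.4] w 92.1 g 0.0
dp total units [0.035 0.004 1.083] ang units [0.001 0.021 0.006] rows>= 2.0
```

arm_command --dp '[[0.03,0,0.4],[0,0,0.4],[0,0,0.2],[0,0,0.06],[0,0,0],[0,0,0]]' --angular '[[0,0,0],[0,0,0],[0,0,0],[0,0,0],[0,0,0],[0,0,0]]' --claw '[1,1,1,1,1,1]'

```text
clock: 13.1
position: [0.5479, -0.0174, 0.0189]
ee_rot: [3.141, 0.029, 0.001]
force: [-0.0, -0.6, 0.4]
width: 0.999
gripper_force: 0.0
```

arm_command --dp '[[0,0,0],[0,0,0],[0,0,0],[0,0,0],[0,0,0],[0,0,0],[0,0,0],[0,0,0],[0,0,0],[0,0,0]]' --angular '[[0,0,0],[0,0,0],[0,0,0],[0,0,0],[0,0,0],[0,0,0],[0,0,0],[0,0,0],[0,0,0],[0,0,0]]' --claw '[0.8,0.65,0.55,0.5,0.47,0.44,0.41,0.38,0.3,0.1]' --force 55

```text
clock: 14.1
position: [0.5476, -0.0175, 0.0185]
ee_rot: [3.141, 0.029, -0.0]
force: [-0.4, 0.2, -0.1]
width: 0.318
gripper_force: 55.0
```

arm_command --dp '[[0,0,0],[0,0,0],[0,0,0]]' --angular '[[0,0,0],[0,0,0],[0,0,0]]' --claw '[0.1,0.1,0.1]'

```text
clock: 14.4
position: [0.5476, -0.0174, 0.0186]
ee_rot: [3.141, 0.029, -0.0]
force: [0.6, -0.4, -1.0]
width: 0.317
gripper_force: 55.0
```

```bash
python3 - <<'E'
from h import *
from cell import arm
d=arm.get_image("scene");a=d["frame"][180:290,220:340]
w=arm.get_image("wrist")["frame"][0:300,150:420]
cv2.imwrite("pics/s3.png",np.hstack([cv2.resize(a,(436,400)),cv2.resize(w,(360,400))])[:,:,::-1])
E
```

```text
(no output)
```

View pics/s3.png

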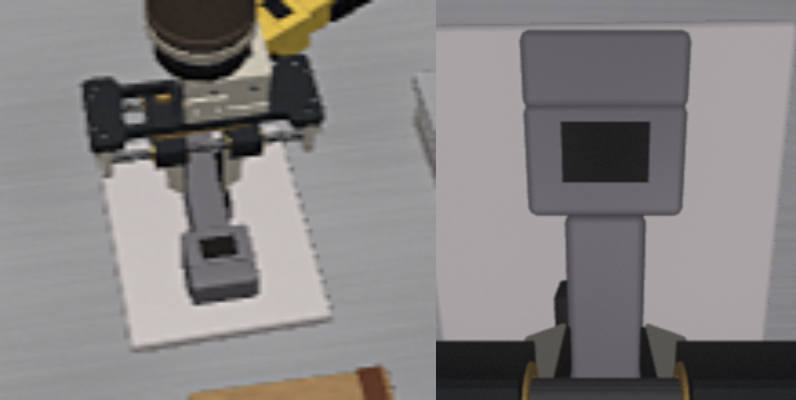

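```bash
python3 - <<'E'
from h import *
from cell import arm
d=arm.get_image("wrist");w=d["frame"][180:300,200:340]
cv2.imwrite("pics/w4.png",cv2.resize(w,None,fx=5,fy=5,interpolation=cv2.INTER_CUBIC)[:,:,::-1])
P=cloud(d)
for r in (205,215,225,235,242): print(r,[(c,*(P[r,c]*1000).round(0).astype(int)) for c in range(236,262,3)])
E
```

```text
205 [(236, np.int64(571), np.int64(9), np.int64(12)), (239, np.int64(571), np.int64(7), np.int64(11)), (242, np.int64(572), np.int64(5), np.int64(13)), (245, np.int64(572), np.int64(3), np.int64(13)), (248, np.int64(581), np.int64(-2), np.int64(45)), (251, np.int64(582), np.int64(-4), np.int64(48)), (254, np.int64(582), np.int64(-5), np.int64(47)), (257, np.int64(582), np.int64(-7), np.int64(49)), (260, np.int64(582), np.int64(-9), np.int64(49))]
215 [(236, np.int64(565), np.int64(9), np.int64(13)), (239, np.int64(565), np.int64(7), np.int64(13)), (242, np.int64(571), np.int64(3), np.int64(31)), (245, np.int64(571), np.int64(1), np.int64(32)), (248, np.int64(575), np.int64(-2), np.int64(45)), (251, np.int64(576), np.int64(-4), np.int64(47)), (254, np.int64(576), np.int64(-5), np.int64(48)), (257, np.int64(576), np.int64(-7), np.int64(47)), (260, np.int64(577), np.int64(-9), np.int64(49))]
225 [(236, np.int64(557), np.int64(10), np.int64(10)), (239, np.int64(568), np.int64(4), np.int64(41)), (242, np.int64(568), np.int64(2), np.int64(42)), (245, np.int64(569), np.int64(0), np.int64(42
[... 456 characters left out ...]
248, np.int64(562), np.int64(-1), np.int64(42)), (251, np.int64(564), np.int64(-4), np.int64(47)), (254, np.int64(565), np.int64(-5), np.int64(49)), (257, np.int64(565), np.int64(-7), np.int64(48)), (260, np.int64(565), np.int64(-9), np.int64(48))]
242 [(236, np.int64(545), np.int64(10), np.int64(12)), (239, np.int64(557), np.int64(4), np.int64(41)), (242, np.int64(558), np.int64(2), np.int64(42)), (245, np.int64(558), np.int64(0), np.int64(42)), (248, np.int64(558), np.int64(-1), np.int64(41)), (251, np.int64(560), np.int64(-4), np.int64(47)), (254, np.int64(561), np.int64(-5), np.int64(48)), (257, np.int64(561), np.int64(-7), np.int64(48)), (260, np.int64(561), np.int64(-9), np.int64(49))]
```

View pics/w4.png

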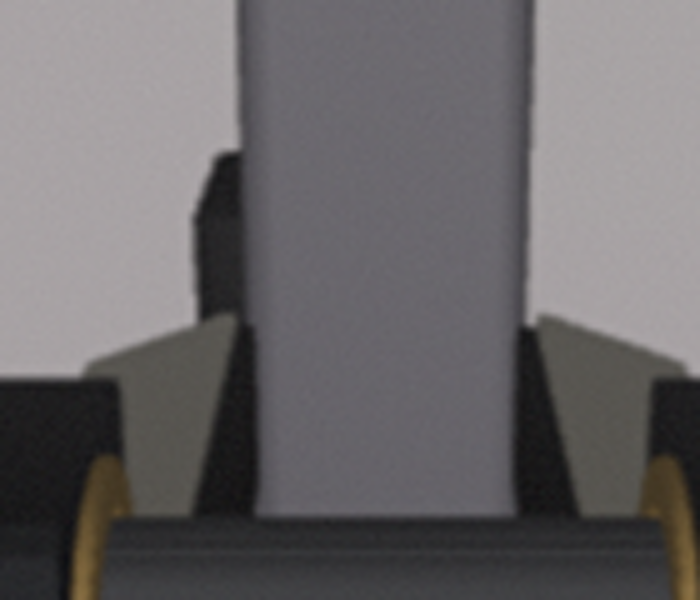

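The zoom shows the black pads at the handle edges, at about (247,430) and (525,430). The trigger still seems to stick out at (215,250), ahead of the finger. I'll check the depths before lifting.

```bash
python3 - <<'E'
from h import *
from cell import arm
d=arm.get_image("wrist");P=cloud(d)
for r in (240,244,246,250,256,264,272,280): print(r,[(c,*[int(v) for v in (P[r,c]*1000).round(0)]) for c in (222,228,234,238,241,244,246,248,250,252,255,301,303,305,307,309,312,316)])
o=arm.observe();print(o["width"],o["position"],Ro.from_rotvec(o["ee_rot"]).as_matrix().round(3))
E
```

```text
240 [(222, 547, 19, 13), (228, 547, 15, 11), (234, 547, 11, 12), (238, 547, 8, 13), (241, 559, 3, 42), (244, 559, 1, 42), (246, 559, 0, 43), (248, 559, -1, 42), (250, 561, -3, 47), (252, 561, -4, 47), (255, 562, -6, 48), (301, 562, -31, 47), (303, 561, -33, 46), (305, 548, -37, 12), (307, 548, -39, 12), (309, 548, -40, 12), (312, 548, -42, 12), (316, 548, -45, 13)]
244 [(222, 544, 19, 12), (228, 544, 15, 12), (234, 544, 11, 12), (238, 544, 8, 12), (241, 560, 2, 49), (244, 560, 0, 50), (246, 560, -1, 50), (248, 557, -1, 42), (250, 559, -3, 47), (252, 559, -4, 47), (255, 560, -6, 49), (301, 560, -31, 47), (303, 559, -33, 46), (305, 545, -37, 12), (307, 560, -35, 49), (309, 561, -36, 49), (312, 560, -37, 49), (316, 545, -45, 12)]
246 [(222, 542, 19, 12), (228, 543, 15, 13), (234, 559, 5, 51), (238, 560, 3, 52), (241, 560, 2, 52), (244, 560, 0, 53), (246, 559, -1, 49), (248, 559, -2, 49), (250, 559, -3, 49), (252, 558, -4, 47), (255, 558, -6, 47), (301, 559, -31, 48), (303, 559, -32, 48), (305, 559, -34, 49), (307, 560, -34, 50), (309, 560, -35, 52), (312, 560, -37, 52), (316, 560, -39, 
[... 1281 characters left out ...]
6, -4, 55), (252, 542, -4, 47), (255, 542, -6, 47), (301, 543, -32, 48), (303, 547, -32, 56), (305, 552, -32, 65), (307, 557, -32, 75), (309, 559, -33, 78), (312, 559, -34, 79), (316, 560, -35, 81)]
280 [(222, 580, -1, 125), (228, 560, 3, 88), (234, 559, 1, 88), (238, 559, -1, 86), (241, 559, -2, 86), (244, 557, -3, 84), (246, 552, -3, 75), (248, 548, -3, 67), (250, 541, -4, 55), (252, 537, -4, 48), (255, 537, -6, 47), (301, 537, -32, 48), (303, 541, -33, 55), (305, 548, -32, 66), (307, 553, -32, 75), (309, 558, -32, 83), (312, 559, -33, 86), (316, 560, -35, 88)]
0.31695916082751646 [ 0.54760517 -0.01747078  0.01855459] [[ 1.     0.018 -0.   ]
 [ 0.018 -1.    -0.   ]
 [-0.     0.    -1.   ]]
```

```bash
python3 - <<'E'
from h import *
import pickle
for n,T in(("w1",[.5399,-.2904,.2602]),("w3",[.4889,-.0201,.1981]),("wrist2",[.6194,-.0152,.12])):
    d=pickle.load(open(f"pics/{n}.pkl","rb"));P=cloud(d)-T
    m=(P[...,2]<.10)&(P[...,2]>-.0)&(np.abs(P[...,0])<.03)&(np.hypot(P[...,0],P[...,1])>.029)
    m[:200]=0
    q=P[m]; 
    for s in(1,-1):
        k=q[q[:,1]*s>0]
        print(n,s,len(k),"zmin",np.percentile(k[:,2],[0,1,5]).round(4),"x",k[:,0].min().round(3),k[:,0].max().round(3),"y",np.percentile(abs(k[:,1]),[0,1,50,100]).round(3))
        i=k[:,2].argsort()[:5];print(k[i].round(3).tolist())
    print("cam",(-d["R"].T@d["t"]-T).round(3), d["R"][2].round(3))
E
```

```text
w1 1 3649 zmin [0.0273 0.0298 0.0344] x -0.023 0.023 y [0.042 0.042 0.049 0.094]
[[-0.015, 0.044, 0.027], [-0.002, 0.05, 0.027], [-0.004, 0.047, 0.028], [-0.009, 0.046, 0.028], [-0.01, 0.045, 0.028]]
w1 -1 2846 zmin [0.0272 0.0293 0.0334] x -0.015 0.03 y [0.04  0.041 0.045 0.058]
[[0.025, -0.043, 0.027], [0.024, -0.042, 0.028], [0.025, -0.043, 0.028], [0.01, -0.045, 0.028], [0.011, -0.045, 0.028]]
cam [0.076 0.022 0.186] [-0.274 -0.081 -0.958]
w3 1 3180 zmin [0.0276 0.0299 0.0343] x -0.013 0.03 y [0.045 0.045 0.048 0.064]
[[0.009, 0.049, 0.028], [0.008, 0.047, 0.028], [0.009, 0.048, 0.028], [-0.004, 0.045, 0.028], [-0.006, 0.045, 0.028]]
w3 -1 2994 zmin [0.0271 0.03   0.0342] x -0.03 0.03 y [0.046 0.046 0.049 0.064]
[[-0.002, -0.047, 0.027], [0.011, -0.048, 0.028], [0.011, -0.047, 0.028], [0.012, -0.049, 0.029], [0.012, -0.049, 0.029]]
cam [0.077 0.002 0.186] [-0.284 -0.009 -0.959]
wrist2 1 3081 zmin [0.0287 0.0329 0.0389] x -0.01 0.03 y [0.    0.007 0.031 0.082]
[[0.011, 0.031, 0.029], [0.012, 0.03, 0.029], [0.012, 0.031, 0.029], [0.01, 0.029, 0.029], [0.012, 0.03, 0.029]]
wrist2 -1 3189 zmin [0.0281 0.0334 0.0389] x -0.03 0.03 y [0.    0.006 0.031 0.082]
[[0.012, -0.031, 0.028], [0.013, -0.033, 0.029], [0.014, -0.032, 0.029], [0.014, -0.031, 0.03], [0.014, -0.032, 0.03]]
cam [0.079 0.002 0.186] [-0.286 -0.009 -0.958]
```

The visible fingertips sit about 28 mm above the reported TCP. They're only pinching the rounded top edge of the handle, which explains the 29 mm width and the trigger still being out. I'll open and go lower in small steps, watching the force.

arm_command --dp '[[0,0,0],[0,0,0],[0,0,0],[0,0,0],[0,0,0.2],[0,0,0.1],[0,0,0]]' --angular '[[0,0,0],[0,0,0],[0,0,0],[0,0,0],[0,0,0],[0,0,0],[0,0,0]]' --claw '[0.4,0.5,0.6,0.7,0.7,0.7,0.7]'

```text
clock: 15.3
position: [0.5471, -0.0174, 0.0105]
ee_rot: [3.141, 0.029, -0.002]
force: [-0.3, -0.6, 0.1]
width: 0.698
gripper_force: 0.0
```

```bash
python3 - <<'E'
from h import *
from cell import arm
o=arm.observe();T=o["position"];print(T,o["force"],o["width"])
d=arm.get_image("scene");P=cloud(d)
# finger pixels in scene camera: sides of handle, |y|>22mm
m=(abs(P[...,0]-T[0])<.03)&(abs(abs(P[...,1]-T[1])-.036)<.014)&(P[...,2]>.016)&(P[...,2]<.12)
q=P[m]-T
for s in(1,-1):
    k=q[q[:,1]*s>0];print(len(k));i=k[:,2].argsort()[:6];print(k[i].round(3).tolist())
d=arm.get_image("wrist");P=cloud(d)-T
m=(P[...,2]<.10)&(P[...,2]>.012)&(np.abs(P[...,0])<.03)&(abs(P[...,1])>.027);q=P[m];print(q[q[:,2].argsort()[:5]].round(3).tolist())
E
```

```text
[ 0.54713598 -0.01742128  0.01045777] [-0.30476855 -0.5841598   0.05707553] 0.6983067032355078
79
[[-0.014, 0.035, 0.006], [0.005, 0.048, 0.006], [0.008, 0.041, 0.006], [0.004, 0.032, 0.008], [0.023, 0.022, 0.013], [0.021, 0.023, 0.015]]
45
[[0.014, -0.031, 0.007], [0.008, -0.03, 0.025], [0.012, -0.036, 0.03], [0.013, -0.033, 0.031], [0.012, -0.03, 0.035], [0.013, -0.033, 0.036]]
[[-0.001, -0.033, 0.028], [0.011, -0.033, 0.028], [0.001, -0.033, 0.028], [-0.0, 0.032, 0.028], [0.012, -0.035, 0.028]]
```

Both cameras agree, and there's no contact although the nominal tips should already be below the board's top. I'll continue down to a real tip height of about 17 mm.

arm_command --dp '[[0,0,0.15],[0,0,0.15],[0,0,0.1],[0,0,0.1],[0,0,0]]' --angular '[[0,0,0],[0,0,0],[0,0,0],[0,0,0],[0,0,0]]' --claw '[0.8,0.8,0.8,0.8,0.8]'

```text
clock: 15.9
position: [0.5473, -0.0174, -0.0019]
ee_rot: [3.141, 0.029, -0.001]
force: [0.3, -0.7, 0.2]
width: 0.799
gripper_force: 0.0
```

arm_command --dp '[[0,0,0.1],[0,0,0.1],[0,0,0.08],[0,0,0],[0,0,0]]' --angular '[[0,0,0],[0,0,0],[0,0,0],[0,0,0],[0,0,0]]' --claw '[0.8,0.8,0.8,0.8,0.8]'

```text
clock: 16.4
position: [0.5476, -0.0174, -0.0085]
ee_rot: [3.141, 0.029, -0.0]
force: [-0.1, 0.7, 0.5]
width: 0.799
gripper_force: 0.0
```

arm_command --dp '[[0,0,0],[0,0,0],[0,0,0],[0,0,0],[0,0,0],[0,0,0],[0,0,0],[0,0,0],[0,0,0],[0,0,0]]' --angular '[[0,0,0],[0,0,0],[0,0,0],[0,0,0],[0,0,0],[0,0,0],[0,0,0],[0,0,0],[0,0,0],[0,0,0]]' --claw '[0.65,0.55,0.5,0.45,0.42,0.4,0.38,0.3,0.1,0.1]' --force 55

```text
clock: 17.4
position: [0.5477, -0.0178, -0.0084]
ee_rot: [3.141, 0.028, 0.0]
force: [-0.0, -2.6, 1.1]
width: 0.347
gripper_force: 55.0
```

```bash
python3 - <<'E'
from h import *
from cell import arm
o=arm.observe();print(o["position"],o["force"],o["width"]*92,o["gripper_force"])
d=arm.get_image("wrist");P=cloud(d)
for r in (190,205,220,235,245): 
    q=P[r,220:330]*1000; k=q[q[:,2]>20]; t=k[k[:,2]<44];h=k[k[:,2]>45.5]
    print(r,"high y",h[:,1].min().round(1),h[:,1].max().round(1),"low y",t[:,1].round(0).astype(int)[:8], t[:,2].round(0).astype(int)[:8],"x",k[:,0].mean().round(0))
cv2.imwrite("pics/w5.png",cv2.resize(d["frame"][120:300,190:370],None,fx=3.3,fy=3.3,interpolation=cv2.INTER_CUBIC)[:,:,::-1])
E
```

```text
[ 0.5476813  -0.01778553 -0.00837052] [-0.00891666 -2.62785481  1.123125  ] 31.941468436451252 54.95262622833252
190 high y -32.1 -2.3 low y [] [] x 597.0
205 high y -32.4 -2.6 low y [-1] [43] x 590.0
220 high y -32.9 -2.0 low y [] [] x 583.0
235 high y -32.6 -2.9 low y [] [] x 576.0
245 high y -33.0 -2.7 low y [5 5 4 3 3 2 2 1] [23 24 24 24 24 24 24 23] x 569.0
```

View pics/w5.png

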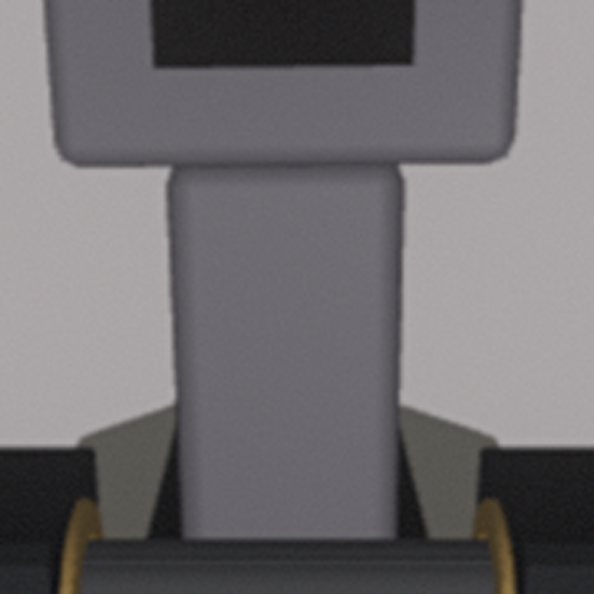

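The trigger no longer sticks out beside the handle, and the pads now grip the handle's full sides at a width of 31.9 mm. I'll lift slowly.

arm_command --dp '[[0,0,-0.1],[0,0,-0.3],[0,0,-0.5],[0,0,-0.7],[0,0,-0.8],[0,0,-0.8],[0,0,-0.8],[0,0,-0.8],[0,0,-0.8],[0,0,-0.6]]' --angular '[[0,0,0],[0,0,0],[0,0,0],[0,0,0],[0,0,0],[0,0,0],[0,0,0],[0,0,0],[0,0,0],[0,0,0]]' --claw '[0.1,0.1,0.1,0.1,0.1,0.1,0.1,0.1,0.1,0.1]'

```text
clock: 18.45
position: [0.5478, -0.0171, 0.1489]
ee_rot: [-3.141, -0.029, -0.003]
force: [0.5, -1.1, -3.2]
width: 0.35
gripper_force: 55.0
```

arm_command --dp '[[-0.3,-0.5,-0.5],[-0.4,-0.9,-0.5],[-0.4,-0.9,0],[-0.4,-0.9,0],[-0.4,-0.9,0],[-0.4,-0.9,0],[-0.4,-0.8,0],[0,-0.5,0],[0,0,0],[0,0,0]]' --angular '[[0,0,0],[0,0,0],[0,0,0],[0,0,0],[0,0,0],[0,0,0],[0,0,0],[0,0,0],[0,0,0],[0,0,0]]' --claw '[0.1,0.1,0.1,0.1,0.1,0.1,0.1,0.1,0.1,0.1]'

```text
clock: 19.45
position: [0.4776, 0.1384, 0.1717]
ee_rot: [3.141, 0.029, 0.0]
force: [0.5, 0.3, -3.0]
width: 0.349
gripper_force: 55.0
```

```bash
cat > look.py <<'E'
from h import *
from cell import arm
import pickle,sys
o=arm.observe();T=o["position"];R=Ro.from_rotvec(o["ee_rot"]).as_matrix();print(T,o["force"].round(1),o["width"]*92,o["gripper_force"])
d=arm.get_image("wrist");pickle.dump(d,open(sys.argv[1],"wb"));P=cloud(d)
L=(P-T)@R; L[...,2]*=-1   # x fwd along tool, y right, z up
for x in np.arange(.03,.15,.01):
    q=L[(abs(L[...,0]-x)<.005)&(abs(L[...,1])<.012)&(L[...,2]>.03)&(L[...,2]<.09)]
    if len(q)>20: print(round(x,3),len(q),np.median(q[:,2]).round(4))
for a,b in((.03,.055),(.095,.135)):
    q=L[(L[...,0]>a)&(L[...,0]<b)&(abs(L[...,1])<.04)&(L[...,2]>(.05 if a<.05 else .06))&(L[...,2]<.09)]
    if len(q): print("y range",a,np.percentile(q[:,1],[.5,99.5]).round(4),"xmax",q[:,0].max().round(4))
z=P[...,2];h=cv2.cvtColor(d["frame"],cv2.COLOR_RGB2HSV)
m=(abs(z-.1105)<.006)&(abs(P[...,1]-.29)<.1)&(abs(P[...,0]-.62)<.12)
print("pack",m.sum(),rect(m,P) if m.any() else 0)
m&=(h[...,1]<60);m=cv2.morphologyEx(m.astype(np.uint8),cv2.MORPH_OPEN,np.ones((3,3)))
n,l,st,_=cv2.connectedComponentsWithStats(m);
if n>1:
    i=1+st[1:,4].argmax();print("label",st[i],rect(l==i,P))
E
python3 look.py pics/w6.pkl
```

```text
[0.47756043 0.1383603  0.17170582] [ 0.5  0.3 -3. ] 32.089541088860386 54.95780646800995
0.03 1112 0.0565
0.04 1163 0.0565
0.05 1245 0.0564
0.06 1230 0.0658
0.07 1670 0.0668
0.08 1806 0.0674
0.09 1913 0.067
0.1 2086 0.0662
0.11 2247 0.0663
0.12 574 0.066
y range 0.03 [-0.0155  0.016 ] xmax 0.055
y range 0.095 [-0.0277  0.0269] xmax 0.1181
pack 19602 (19602, array([600.7, 281.8]), array([137. ,  81.8]), 85.9, np.float64(110.4))
label [   4    0  118   64 6574] (6574, array([616.2, 293.2]), array([81.9, 41.1]), 85.9, np.float64(111.1))
```

The scanner is level in the grip, and the label centre is about (0.619, 0.2925) with yaw −4.3°. The scan pose is TCP (0.4417, 0.3058, 0.150).

```bash
python3 -c "
from h import *;plan(.4417,.3058,.150,-4.3)"
```

```text
t 19.5 pos [0.4777 0.1378 0.1716] F [-0.3  0.3 -2.6] w 32.3 g 55.0
dp total units [-1.324 -6.745  0.859] ang units [ 0.004 -0.001  0.614] rows>= 7.0
```

arm_command --dp '[[-0.1,-0.4,0],[-0.15,-0.8,0],[-0.18,-0.9,0],[-0.18,-0.9,0],[-0.18,-0.9,0],[-0.18,-0.9,0],[-0.18,-0.9,0.2],[-0.1,-0.7,0.3],[-0.07,-0.34,0.36],[0,0,0]]' --angular '[[0,0,0],[0,0,0],[0,0,0],[0,0,0],[0,0,0],[0,0,0],[0,0,0],[0,0,0],[0,0,0],[0,0,0.31]]' --claw '[0.1,0.1,0.1,0.1,0.1,0.1,0.1,0.1,0.1,0.1]'

```text
clock: 20.5
position: [0.4401, 0.3074, 0.1485]
ee_rot: [3.14, -0.043, -0.003]
force: [-0.6, -0.6, -3.0]
width: 0.354
gripper_force: 55.0
```

arm_command --dp '[[0,0,0],[0,0,0],[0,0,0]]' --angular '[[0,0,0.3],[0,0,0],[0,0,0]]' --claw '[0.1,0.1,0.1]'

```text
clock: 20.8
position: [0.4414, 0.3062, 0.1498]
ee_rot: [3.139, -0.114, -0.0]
force: [0.1, -0.6, -2.0]
width: 0.349
gripper_force: 55.0
```

```bash
python3 look.py pics/w7.pkl; python3 - <<'E'
from h import *
plan(.4417,.3058,.150,-4.3)
from cell import arm
for n in("scene","top"):
    d=arm.get_image(n);P=cloud(d);z=P[...,2];h=cv2.cvtColor(d["frame"],cv2.COLOR_RGB2HSV)
    m=(abs(z-.1105)<.009)&(abs(P[...,1]-.294)<.1)&(abs(P[...,0]-.62)<.08);print("pack",rect(m,P))
    m&=(abs(P[...,1]-.294)<.05)&(abs(P[...,0]-.62)<.04)&(h[...,1]<70);print("label",rect(m,P))
    g=(z>.19)&(z<.225)&(abs(P[...,1]-.3)<.035)&(P[...,0]>.5)&(P[...,0]<.58);print("head",rect(g,P) if g.any() else 0)
E
```

```text
[0.44135627 0.30618758 0.1498212 ] [ 0.1 -0.6 -2. ] 32.14533213040961 54.95835363864899
0.03 1102 0.0565
0.04 1163 0.0565
0.05 1241 0.0565
0.06 1232 0.0657
0.07 1687 0.0668
0.08 1796 0.0674
0.09 1905 0.0669
0.1 2087 0.0662
0.11 2230 0.0663
0.12 588 0.066
y range 0.03 [-0.0156  0.016 ] xmax 0.055
y range 0.095 [-0.0278  0.0269] xmax 0.1183
pack 4690 (4690, array([576.9, 296.2]), array([161. ,  32.7]), 85.8, np.float64(110.2))
t 20.85 pos [0.4414 0.3063 0.1499] F [ 0.   0.2 -3.1] w 32.4 g 55.0
dp total units [ 0.014  0.018 -0.004] ang units [0.002 0.    0.015] rows>= 1.0
pack (1689, array([622.2, 294.4]), array([159.9, 124.7]), 85.6, np.float64(109.9))
label (352, array([620.8, 294.4]), array([81.1, 52.8]), 87.2, np.float64(110.9))
head (394, array([533.4, 302.1]), array([57.1, 64.5]), 86.1, np.float64(214.7))
pack (1490, array([620. , 294.1]), array([161.8, 120.2]), 85.6, np.float64(110.4))
label (312, array([620.4, 294.1]), array([80.7, 50.4]), 88.2, np.float64(111.2))
head (323, array([529.5, 300.2]), array([57.1, 56.7]), 88.9, np.float64(216.0))
```

The label centre is refined to about (0.6204, 0.294). I'll nudge 1.5 mm, then hold.

arm_command --dp '[[0.06,-0.04,0],[0,0,0],[0,0,0],[0,0,0],[0,0,0],[0,0,0],[0,0,0],[0,0,0],[0,0,0],[0,0,0]]' --angular '[[0,0,0],[0,0,0],[0,0,0],[0,0,0],[0,0,0],[0,0,0],[0,0,0],[0,0,0],[0,0,0],[0,0,0]]' --claw '[0.1,0.1,0.1,0.1,0.1,0.1,0.1,0.1,0.1,0.1]'

```text
clock: 21.95
position: [0.4428, 0.3076, 0.1501]
ee_rot: [3.139, -0.115, 0.0]
force: [-0.2, 0.3, -2.6]
width: 0.351
gripper_force: 55.0
```

arm_command --dp '[[0,0,0],[0,0,0],[0,0,0],[0,0,0],[0,0,0],[0,0,0],[0,0,0],[0,0,0],[0,0,0],[0,0,0]]' --angular '[[0,0,0],[0,0,0],[0,0,0],[0,0,0],[0,0,0],[0,0,0],[0,0,0],[0,0,0],[0,0,0],[0,0,0]]' --claw '[0.1,0.1,0.1,0.1,0.1,0.1,0.1,0.1,0.1,0.1]'

```text
clock: 22.95
position: [0.4428, 0.3076, 0.1501]
ee_rot: [3.139, -0.115, 0.0]
force: [0.9, -0.2, -2.5]
width: 0.352
gripper_force: 55.0
```

arm_command --dp '[[0,0,0],[0,0,0],[0,0,0],[0,0,0],[0,0,0],[0,0,0],[0,0,0],[0,0,0],[0,0,0],[0,0,0]]' --angular '[[0,0,0],[0,0,0],[0,0,0],[0,0,0],[0,0,0],[0,0,0],[0,0,0],[0,0,0],[0,0,0],[0,0,0]]' --claw '[0.1,0.1,0.1,0.1,0.1,0.1,0.1,0.1,0.1,0.1]'

```text
clock: 23.95
position: [0.4428, 0.3076, 0.1501]
ee_rot: [-3.139, 0.115, -0.0]
force: [-0.7, -0.7, -2.8]
width: 0.349
gripper_force: 55.0
```

```bash
python3 -c "
from h import *;plan(.4427,.307,.150,-4.3);plan(.5477,-.0178,.12,1.0)"
```

```text
t 23.95 pos [0.4428 0.3076 0.1501] F [-0.7 -0.7 -2.8] w 32.1 g 55.0
dp total units [-0.001  0.025  0.003] ang units [-0.    -0.     0.012] rows>= 1.0
t 23.95 pos [0.4428 0.3076 0.1501] F [-0.7 -0.7 -2.8] w 32.1 g 55.0
dp total units [ 5.139 12.675  1.203] ang units [-0.    -0.    -0.605] rows>= 13.0
```

Held for 3 s at the scan pose. Next I'll take it back to the board.

arm_command --dp '[[0,0.4,0],[0,0.8,0],[0,1,0],[0.2,1,0],[0.5,1,0],[0.5,1,0],[0.6,1,0],[0.6,1,0],[0.6,1,0],[0.6,1,0]]' --angular '[[0,0,0],[0,0,0],[0,0,0],[0,0,0],[0,0,0],[0,0,0],[0,0,0],[0,0,0],[0,0,0],[0,0,0]]' --claw '[0.1,0.1,0.1,0.1,0.1,0.1,0.1,0.1,0.1,0.1]'

```text
clock: 24.95
position: [0.5157, 0.0697, 0.1502]
ee_rot: [3.139, -0.116, 0.0]
force: [0.7, 0.3, -2.5]
width: 0.351
gripper_force: 55.0
```

arm_command --dp '[[0.5,1,0.2],[0.5,1,0.4],[0.4,1,0.4],[0.14,0.47,0.2],[0,0,0],[0,0,0],[0,0,0],[0,0,0]]' --angular '[[0,0,0],[0,0,0],[0,0,0],[0,0,0],[0,0,-0.3],[0,0,-0.3],[0,0,0],[0,0,0]]' --claw '[0.1,0.1,0.1,0.1,0.1,0.1,0.1,0.1]'

```text
clock: 25.75
position: [0.5475, -0.0174, 0.1202]
ee_rot: [-3.141, -0.025, -0.0]
force: [-0.7, 0.0, -3.8]
width: 0.35
gripper_force: 55.0
```

```bash
python3 -c "
from h import *;plan(.5477,-.0178,-.0075,1.0)"; python3 look.py pics/w8.pkl | head -9
```

```text
t 25.75 pos [ 0.5475 -0.0174  0.1202] F [-0.7  0.  -3.8] w 32.2 g 55.0
dp total units [0.009 0.017 5.109] ang units [-0.001 -0.    -0.011] rows>= 6.0
[ 0.54746937 -0.01740626  0.12023105] [-0.7  0.  -3.8] 32.20781232722708 54.9579656124115
0.03 1084 0.0565
0.04 1176 0.0565
0.05 1244 0.0564
0.06 1237 0.0657
0.07 1665 0.0668
0.08 1797 0.0673
0.09 1916 0.067
0.1 2090 0.0661
```

arm_command --dp '[[0,0,0.5],[0,0,0.9],[0,0,0.9],[0,0,0.9],[0,0,0.7],[0,0,0.5],[0,0,0.4],[0,0,0.15],[0,0,0.05],[0,0,0]]' --angular '[[0,0,0],[0,0,0],[0,0,0],[0,0,0],[0,0,0],[0,0,0],[0,0,0],[0,0,0],[0,0,0],[0,0,0]]' --claw '[0.1,0.1,0.1,0.1,0.1,0.1,0.1,0.1,0.1,0.1]'

```text
clock: 26.8
position: [0.5482, -0.0177, -0.0046]
ee_rot: [3.141, 0.026, 0.001]
force: [0.7, -0.5, -2.9]
width: 0.355
gripper_force: 55.0
```

arm_command --dp '[[0,0,0],[0,0,0]]' --angular '[[0,0,0],[0,0,0]]' --claw '[0.1,0.1]'

```text
clock: 27.0
position: [0.5482, -0.0177, -0.0043]
ee_rot: [3.141, 0.026, 0.002]
force: [-0.7, 0.2, -2.7]
width: 0.352
gripper_force: 55.0
```

arm_command --dp '[[0,0,0.06],[0,0,0.06],[0,0,0.02],[0,0,0],[0,0,0]]' --angular '[[0,0,0],[0,0,0],[0,0,0],[0,0,0],[0,0,0]]' --claw '[0.1,0.1,0.1,0.1,0.1]'

```text
clock: 27.5
position: [0.5477, -0.0177, -0.0084]
ee_rot: [3.141, 0.026, 0.0]
force: [-1.2, -0.4, 0.2]
width: 0.353
gripper_force: 55.0
```

On the board. I'll open and retreat.

arm_command --dp '[[0,0,0],[0,0,0],[0,0,0],[0,0,0],[0,0,0],[0,0,0],[0,0,0],[0,0,-0.3],[0,0,-0.7],[0,0,-0.9]]' --angular '[[0,0,0],[0,0,0],[0,0,0],[0,0,0],[0,0,0],[0,0,0],[0,0,0],[0,0,0],[0,0,0],[0,0,0]]' --claw '[0.37,0.4,0.44,0.5,0.6,0.7,0.8,0.85,0.85,0.85]'

```text
clock: 28.5
position: [0.547, -0.0177, 0.0394]
ee_rot: [3.141, 0.026, -0.003]
force: [0.6, 0.5, 0.9]
width: 0.85
gripper_force: 0.0
```

arm_command --dp '[[0,0,-0.9],[0,0,-0.9],[0,0,-0.9],[0,0,-0.9],[0,0,-0.9],[-0.5,0,-0.9],[-0.8,0,-0.9],[-0.8,0,0],[0,0,0],[0,0,0]]' --angular '[[0,0,0],[0,0,0],[0,0,0],[0,0,0],[0,0,0],[0,0,0],[0,0,0],[0,0,0],[0,0,0],[0,0,0]]' --claw '[1,1,1,1,1,1,1,1,1,1]'

```text
clock: 29.5
position: [0.4953, -0.0186, 0.1971]
ee_rot: [3.141, 0.026, 0.001]
force: [0.8, 0.1, 0.3]
width: 0.998
gripper_force: 0.0
```

```bash
python3 - <<'E'
from h import *
from cell import arm
o=arm.observe();print(o["clock"],o["position"],o["force"],o["width"])
d=arm.get_image("wrist");P=cloud(d);z=P[...,2]
for lo,hi in((.053,.064),(.043,.052)):
    m=(z>lo)&(z<hi)&(abs(P[...,1]+.016)<.08)&(abs(P[...,0]-.57)<.12)
    n,l,st,_=cv2.connectedComponentsWithStats(m.astype(np.uint8))
    for i in range(1,n):
        if st[i,4]>300: print(lo,st[i],rect(l==i,P))
d=arm.get_image("top");P=cloud(d);z=P[...,2];m=(abs(z-.1105)<.009)&(abs(P[...,1]-.294)<.1)&(abs(P[...,0]-.62)<.08);print("pack",rect(m,P))
E
```

```text
29.5 [ 0.49532984 -0.01860749  0.19706853] [0.84396326 0.11096424 0.2885526 ] 0.9984160808924771
0.053 [ 249   16   59   70 3911] (3911, array([636.9, -18.3]), array([60.1, 56.3]), 2.2, np.float64(58.3))
0.043 [ 254   85   50  122 3573] (3573, array([542.4, -21.1]), array([129.2,  50.3]), 1.7, np.float64(48.1))
pack (1510, array([620.4, 294.1]), array([161.4, 121.1]), 85.7, np.float64(110.4))
```

The scanner is flat on the board, released, and the pack hasn't moved.

```bash
python3 -c "
from cell import arm;print(arm.sign_off())"
```

```text
the job is handed in; nothing more can be done
None
```

The job is handed in at 29.6 s: the scanner went from the dock to the board by its head, was re-gripped by the handle with the trigger apparently squeezed in (32 mm grip, no direct reading), was held 3 s on the scale label from about 10 cm, and now lies flat and released on the board with the scale pack unmoved.

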